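# Make up two hardware orders

## Robot

A 7-joint arm with a two-finger parallel gripper is mounted at the origin on the work surface. World frame = base frame: x ahead of the robot, y to its left, z up, the work surface at z = 0. Lengths are in m, angles in rad, forces in N, time in s.
With the tool pointing down it reaches from about 0.425 to 0.875 m from the base axis. Payload 4.7 kg.
Tool frame: the origin (TCP) lies at the very end of the fingers, on their centre line; the grasp point (between the pads) lies behind it (ctrl.tcp_to_grasp is the z of the grasp point in the tool frame, in m); z points along the fingers, y is the line along which they close (so a half turn about z gives the same grasp; the last joint's range is limited). The gripper opens to 87 mm and grips with 3 to 60 N. Pads are 19 mm wide; open, the fingers measure 117 mm over their backs; the gripper's body (75 mm by 190 mm) begins 51 mm behind the grasp point.
Start: joints at [1.284, 0.321, -0.07, 1.45, 0.023, 1.371, -0.057], TCP at [0.193, -0.621, 0.223] pointing down, gripper open.
Joint ranges: [-2.86, 2.86], [-0.3, 2.09], [-1.38, 1.24], [0.06, 2.45], [-1.56, 4.7], [0.09, 2.05], [-2.69, 2.69]. Speed limits (rad/s): [2.57, 2.57, 3.14, 3.14, 3.14, 3.14, 3.14].

## Interface

Orientations are given as a rotation vector (axis times angle).
In Python, from bench import ctrl gives the robot as it stands.
- The arm moves only by the tool step_arm, never from a script. Its argument "targets" is a list of rows, each a list of 7 numbers: the shift along the world's x, y, z in cm, then the turn, a rotation vector about the world's x, y, z in degrees, then the opening, from 0 (shut) to 1 (fully open). A call has exactly 5 rows; each row shifts and turns the commanded pose from where the row before left it; what a row does not reach is not made up. A row lasts 1/12 s, in which the tool goes at most 41.7 mm and 7.16 degrees, less where a joint would pass 70% of its speed; a pose out of reach is approached as far as the arm can. A call with a gripper value outside its range is refused whole. The fingers move at their own pace and stop on an object; "force" is the grip in N (left out, the last holds). Time passes only in rows, so rows that do not move let the fingers close, or fill a call up. It gives the time, the measured TCP pose, the force, the opening and the grip force at its end, in the units of the state.
- ctrl.get_state(): the state, without advancing time (a new reading comes with each control period).
- ctrl.get_image(name): name is "side" or "top"; returns (picture, depth): 400x640x3 uint8, red, green, blue; 400x640 float32, m along the optical axis (not along the pixel's ray), 0 where there is no reading.
- ctrl.camera_params(name): a dict with "intrinsics" (3x3 intrinsics, pixels), "rvec" (rotation vector, rad) and "tvec" (3), from world to camera coordinates, as OpenCV has them. Camera axes: x right, y down, z forward; pixel columns grow to the right and rows downward; lengths in m; the calibration is good to about 2 mm. A picture is of the moment at which its call begins. camera_params takes no time and is no camera call.
- ctrl.close_job(): hands the job in; it is judged then, once.
The state is a dict: "time": time; "joint_positions": joint angles; "qd": joint speeds; "joint_torque": joint torques, N m; "position": TCP position; "tool_rot": TCP orientation; "ft_force": force on the tool from outside, world axes, zero at the start; "torque": the same for the moment, N m; "grip_width": opening from 0.0 (shut) to 1.0 (fully open); "grip_force": force on a finger pad.
Only numpy, scipy, OpenCV 4.12 (cv2) and the standard library are available. Lean on these libraries where they do the work, as an engineer would, in place of code of your own. Each camera call takes 0.05 s, during which the arm holds its last target. There are 200 camera calls.

## Task

Make up the two customers' orders on the shop counter: stand the large padlock, the castor and the short bolt in the long three-compartment tray, and the small padlock and the pipe flange in the short two-compartment tray. Each thing goes into a compartment of its own (any one of its tray), standing upright on the compartment's floor just as it stands on the counter now. Leave the trays, the tall bolt, the door knob and the tape roll where they are.

Things in the scene. Friction and masses are not known exactly. Their poses are not given: they have to be found in the camera images.
- large_padlock: The larger of two padlocks, brass body with steel shackle, standing on its underside, shackle up. Body 50 (along its x) x 26 (its y) x 50 high; the 9 mm thick shackle lies in the x-z plane and rises to 88. About 300 g. Grasp the body across its 26 mm thickness (fingers close along its y). Origin: centre of the underside; z up.
- small_padlock: The smaller padlock, same build. Body 36 (its x) x 20 (its y) x 40 high; shackle in the x-z plane, up to 66. About 140 g. Grasp the body across its 20 mm thickness (along its y). Origin: centre of the underside; z up.
- castor: Swivel castor standing upside down on its steel mounting plate, black wheel up. Plate 56 (its x) x 46 (its y) x 4 thick; two fork cheeks, 26 along x, outer faces 30 apart along y, reach from the plate to 52 high; wheel of 54 diameter, 20 thick, axle along y at height 44, top at 71. About 170 g. Grasp across the cheeks (30 mm, along its y). Origin: centre of the underside; z up.
- short_bolt: The shorter of two steel hexagon bolts, standing on its head. Head 32 across flats (37 across corners), 14 high; shank 20 diameter, vertical; total height 62. About 160 g. Grasp the shank in any direction. Origin: centre of the underside; z up.
- tall_bolt: The taller bolt, not ordered, stays where it is. Standing on its head, same head (32 across flats, 14 high) and shank (20 diameter), total height 90. Origin: centre of the underside; z up.
- pipe_flange: Dark steel floor flange for a pipe, standing on its disc. Disc 64 diameter, 7 thick, with four light screw spots; upright round socket of 34 diameter in its middle, total height 60. About 220 g. Grasp the socket in any direction. Origin: centre of the underside; z up.
- door_knob: Brass door knob on its round rose (60 diameter), 70 high, not ordered, stays where it is. Origin: centre of the underside; z up.
- long_tray: Bare aluminium tray with three compartments in a row along its y, loose on the counter, 1 kg. Outside 98 (its x) x 256 (its y) x 18 high; floor, walls and dividers 4 thick, dividers as high as the walls. Compartment centres at y = -84, 0 and +84 in its frame, x = 0; each 90 (x) x 80 (y) inside, floor at height 4. Origin: centre of the underside; z up.
- short_tray: Same make of aluminium tray with two compartments in a row along its y, loose on the counter, 1 kg. Outside 98 (its x) x 172 (its y) x 18 high; floor, walls and divider 4 thick. Compartment centres at y = -42 and +42 in its frame, x = 0; each 90 (x) x 80 (y) inside, floor at height 4. Origin: centre of the underside; z up.
- tape_roll: Yellow roll of tape lying flat between the trays, 76 outside diameter, 54 hole, 24 high; stays where it is. Origin: centre of the underside; z up.

How it is judged:
At the end, for the whole second after the job is handed in: Each ordered thing is in its tray, one to a compartment (origin within 40 mm along the row, 45 mm across), upright within 0.12 rad on the floor (base 1 to 8 mm up), at rest; trays level, shifted under 30 mm; tall bolt, knob and tape upright, shifted under 25 mm (((y of large_padlock in the frame of long_tray between -0.124 and -0.044 m and x of large_padlock in the frame of long_tray between -0.045 and 0.045 m and y of castor in the frame of long_tray between -0.04 and 0.04 m and x of castor in the frame of long_tray between -0.045 and 0.045 m and y of short_bolt in the frame of long_tray between 0.044 and 0.124 m and x of short_bolt in the frame of long_tray between -0.045 and 0.045 m) or (y of large_padlock in the frame of long_tray between -0.124 and -0.044 m and x of large_padlock in the frame of long_tray between -0.045 and 0.045 m and y of castor in the frame of long_tray between 0.044 and 0.124 m and x of castor in the frame of long_tray between -0.045 and 0.045 m and y of short_bolt in the frame of long_tray between -0.04 and 0.04 m and x of short_bolt in the frame of long_tray between -0.045 and 0.045 m) or (y of large_padlock in the frame of long_tray between -0.04 and 0.04 m and x of large_padlock in the frame of long_tray between -0.045 and 0.045 m and y of castor in the frame of long_tray between -0.124 and -0.044 m and x of castor in the frame of long_tray between -0.045 and 0.045 m and y of short_bolt in the frame of long_tray between 0.044 and 0.124 m and x of short_bolt in the frame of long_tray between -0.045 and 0.045 m) or (y of large_padlock in the frame of long_tray between -0.04 and 0.04 m and x of large_padlock in the frame of long_tray between -0.045 and 0.045 m and y of castor in the frame of long_tray between 0.044 and 0.124 m and x of castor in the frame of long_tray between -0.045 and 0.045 m and y of short_bolt in the frame of long_tray between -0.124 and -0.044 m and x of short_bolt in the frame of long_tray between -0.045 and 0.045 m) or (y of large_padlock in the frame of long_tray between 0.044 and 0.124 m and x of large_padlock in the frame of long_tray between -0.045 and 0.045 m and y of castor in the frame of long_tray between -0.124 and -0.044 m and x of castor in the frame of long_tray between -0.045 and 0.045 m and y of short_bolt in the frame of long_tray between -0.04 and 0.04 m and x of short_bolt in the frame of long_tray between -0.045 and 0.045 m) or (y of large_padlock in the frame of long_tray between 0.044 and 0.124 m and x of large_padlock in the frame of long_tray between -0.045 and 0.045 m and y of castor in the frame of long_tray between -0.04 and 0.04 m and x of castor in the frame of long_tray between -0.045 and 0.045 m and y of short_bolt in the frame of long_tray between -0.124 and -0.044 m and x of short_bolt in the frame of long_tray between -0.045 and 0.045 m)) and z of large_padlock in the frame of long_tray between 0.001 and 0.008 m and angle between each of large_padlock, castor, short_bolt, small_padlock, pipe_flange, tall_bolt, door_knob, tape_roll's own z axis and vertical below 0.12 rad and linear speed of each of large_padlock, castor, short_bolt, small_padlock, pipe_flange below 0.02 m/s and angular speed of each of large_padlock, castor, short_bolt, small_padlock, pipe_flange below 0.2 rad/s and z of castor in the frame of long_tray between 0.001 and 0.008 m and z of short_bolt in the frame of long_tray between 0.001 and 0.008 m and angle between each of long_tray, short_tray's own z axis and vertical below 0.05 rad and ((y of small_padlock in the frame of short_tray between -0.082 and -0.002 m and x of small_padlock in the frame of short_tray between -0.045 and 0.045 m and y of pipe_flange in the frame of short_tray between 0.002 and 0.082 m and x of pipe_flange in the frame of short_tray between -0.045 and 0.045 m) or (y of small_padlock in the frame of short_tray between 0.002 and 0.082 m and x of small_padlock in the frame of short_tray between -0.045 and 0.045 m and y of pipe_flange in the frame of short_tray between -0.082 and -0.002 m and x of pipe_flange in the frame of short_tray between -0.045 and 0.045 m)) and z of small_padlock in the frame of short_tray between 0.001 and 0.008 m and z of pipe_flange in the frame of short_tray between 0.001 and 0.008 m and distance of each of tall_bolt, door_knob, tape_roll from where it was at the start of the episode below 0.025 m and distance of each of long_tray, short_tray from where it was at the start of the episode below 0.03 m); the robot touches nothing.
It fails at once if the tall bolt is shifted by more than 25 mm or tipped over (distance of tall_bolt from where it was at the start of the episode above 0.025 m or angle between tall_bolt's own z axis and vertical above 0.5 rad).
It fails at once if the door knob is shifted by more than 25 mm or tipped over (distance of door_knob from where it was at the start of the episode above 0.025 m or angle between door_knob's own z axis and vertical above 0.5 rad).
It fails at once if the tape roll is shifted by more than 25 mm or tipped over (distance of tape_roll from where it was at the start of the episode above 0.025 m or angle between tape_roll's own z axis and vertical above 0.5 rad).
It fails at once if the long tray is shifted by more than 30 mm (distance of long_tray from where it was at the start of the episode above 0.03 m).
It fails at once if the short tray is shifted by more than 30 mm (distance of short_tray from where it was at the start of the episode above 0.03 m).
It also fails if it takes over 136 s, if anything falls off the work surface, if the arm or the gripper's body presses on something with over 40 N, if the wrist force passes 120 N, or if a joint passes its speed limit or range.

## Working session

There is one attempt and no reset: what is moved stays moved. The work goes in short steps, Python scripts to look and compute and a tool call to move; the robot and the scene stay as the last step left them, time stands still between calls to the robot, and variables do not carry over. Pictures are saved under pics/ and viewed, at most 14 in all, crops included, and the job is handed in when it is done.

Besides the shell and the picture viewer there is one more tool, called after ">>>" by a JSON object that holds its "fn" and its "kwargs", one argument or row to a line. step_arm: Moves the arm, as the interface text tells. Its arguments: {"type":"object","properties":{"targets":{"type":"array"},"force":{"type":"number"}},"required":["targets"]}

```bash
mkdir -p pics; ls
cat > h.py <<'E'
import numpy as np, cv2
from bench import ctrl
def cam(n):
    p=ctrl.camera_params(n); K=np.array(p["intrinsics"],float).reshape(3,3)
    R=cv2.Rodrigues(np.array(p["rvec"],float))[0]; t=np.array(p["tvec"],float).ravel(); return K,R,t
def grab(n):
    im,d=ctrl.get_image(n); K,R,t=cam(n)
    v,u=np.mgrid[:d.shape[0],:d.shape[1]]
    c=np.stack([(u-K[0,2])/K[0,0]*d,(v-K[1,2])/K[1,1]*d,d],-1)
    return im,d,(c-t)@R
E
python3 - <<'E'
from h import *
for n in("top","side"):
    im,d,P=grab(n); cv2.imwrite(f"pics/{n}0.png",im[:,:,::-1]); np.savez(f"{n}0.npz",im=im,d=d,P=P)
    K,R,t=cam(n); print(n,K.round(1).tolist(),"pos",(-R.T@t).round(3)); print(R.round(2))
print(ctrl.get_state(),ctrl.tcp_to_grasp)
E
```

```text
pics
top [[476.4, 0.0, 315.4], [0.0, 476.4, 206.3], [0.0, 0.0, 1.0]] pos [0.306 0.016 1.086]
[[-0.03 -1.   -0.  ]
 [-0.98  0.03 -0.18]
 [ 0.18 -0.   -0.98]]
side [[507.5, 0.0, 310.4], [0.0, 507.5, 196.5], [0.0, 0.0, 1.0]] pos [ 0.425 -0.717  0.835]
[[ 0.99 -0.14  0.  ]
 [-0.1  -0.74 -0.67]
 [ 0.1   0.66 -0.74]]
{'time': 0.1, 'joint_positions': array([ 1.28412622,  0.32170989, -0.07009253,  1.45156091,  0.02258574,
        1.37077955, -0.05691806]), 'qd': array([ 5.05633215e-04, -1.03407037e-03,  7.43876332e-05, -3.10418086e-03,
       -3.02983484e-04, -4.07386835e-04, -2.39108553e-04]), 'joint_torque': array([ 2.73395553e-04, -4.92570591e+01, -4.05676877e-01, -3.13396776e+01,
       -6.42216322e-02,  3.95846169e-02,  6.07230345e-05]), 'position': array([ 0.19238402, -0.62036212,  0.22159228]), 'tool_rot': array([-3.10451119e+00, -4.70446829e-01,  5.11759946e-04]), 'ft_force': array([ 0.90354557, -0.25799564, -0.45782317]), 'torque': array([ 0.0281323 ,  0.00592877, -0.00936476]), 'grip_force': 0.0, 'grip_width': 1.000068495010705} -0.0187
```

View pics/top0.png

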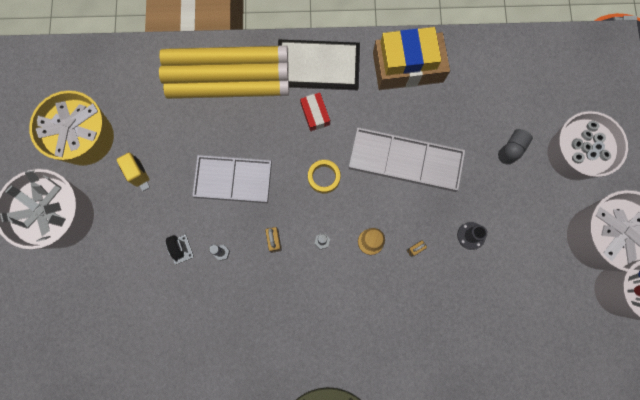

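View pics/side0.png

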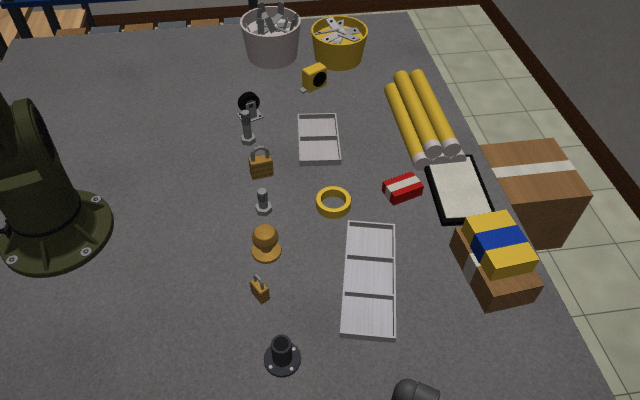

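Top view, left to right in the row: castor (178,248), tall bolt (218,250), large padlock (272,240), short bolt (322,241), knob (371,240), small padlock (418,248) and flange (472,236). The short tray is at (232,179), the long tray at (407,160) and the tape at (324,176). The side view agrees; the tall bolt is close beside the castor.

Run:
```python
from h import *
z=[np.load(f"{n}0.npz") for n in("top","side")]
T,S=z
# object seeds in top image
P=T["P"];print("table z",[P[r,c].round(4).tolist() for r,c in((300,300),(205,330),(280,200))], S["P"][250,200].round(4))
pts=np.concatenate([q["P"][q["d"]>0] for q in z]); src=np.concatenate([np.full((q["d"]>0).sum(),i) for i,q in enumerate(z)])
seeds=dict(castor=(178,248),tall=(218,250),large=(272,240),short=(322,241),knob=(371,240),small=(418,248),flange=(472,236))
for k,(u,v) in seeds.items():
    c=P[v,u]
    print(k,"seed",c.round(3))
    m=(np.linalg.norm(pts[:,:2]-c[:2],axis=1)<.05)&(pts[:,2]>.003)
    for i in (0,1):
        q=pts[m&(src==i)]
        if len(q)<5: continue
        print("  cam",i,len(q),"zmax %.3f"%q[:,2].max())
        for a,b in((.003,.018),(.018,.04),(.04,.055),(.055,.1)):
            s=q[(q[:,2]>a)&(q[:,2]<b)]
            if len(s)>4:
                r=cv2.minAreaRect((s[:,:2]*1000).astype(np.float32)); print("   ",a,b,len(s),"rect",np.round(r[0],1),np.round(r[1],1),round(r[2],1),"mean",(s.mean(0)*1000).round(1))
# trays: bright, low-saturation blobs
for n,q in(("top",T),("side",S)):
    hsv=cv2.cvtColor(q["im"],cv2.COLOR_RGB2HSV); m=((hsv[...,1]<40)&(hsv[...,2]>150)&(q["P"][...,2]<.03)&(q["P"][...,2]>-.01)).astype(np.uint8)
    m=cv2.morphologyEx(m,cv2.MORPH_CLOSE,np.ones((5,5)))
    cs,_=cv2.findContours(m,cv2.RETR_EXTERNAL,cv2.CHAIN_APPROX_NONE)
    for c in cs:
        if cv2.contourArea(c)>1200:
            mm=np.zeros_like(m);cv2.drawContours(mm,[c],-1,1,-1); s=q["P"][(mm>0)&(q["d"]>0)]
            s=s[(s[:,2]>-.005)&(s[:,2]<.03)]
            r=cv2.minAreaRect((s[:,:2]*1000).astype(np.float32)); print(n,"tray?",np.round(r[0],1),np.round(r[1],1),round(r[2],1),len(s))
    m=cv2.inRange(hsv,(22,120,120),(35,255,255))>0; m&=(np.linalg.norm(q["P"][...,:2]-[.57,0],axis=-1)<.08); s=q["P"][m]; print(n,"tape",cv2.minEnclosingCircle((s[:,:2]*1000).astype(np.float32)))
```

```text
table z [[0.295, 0.0547, 0.0019], [0.5095, -0.0191, -0.0005], [0.3451, 0.2799, -0.0017]] [ 0.2913 -0.0856 -0.0005]
castor seed [0.413 0.314 0.059]
  cam 0 599 zmax 0.074
    0.003 0.018 242 rect [414.  313.2] [88.5 93.1] 80.5 mean [410.  311.8   5.2]
    0.018 0.04 40 rect [419.6 314.4] [50.4  7. ] 20.4 mean [417.6 312.4  30.7]
    0.04 0.055 83 rect [414.7 325.3] [52.2 31. ] 22.9 mean [413.  317.2  49.6]
    0.055 0.1 234 rect [415.3 323.6] [49.8 23.5] 21.3 mean [413.9 323.1  65.8]
  cam 1 487 zmax 0.075
    0.003 0.018 130 rect [414.  308.1] [93.2 76.1] 9.9 mean [420.  314.8   6.4]
    0.018 0.04 69 rect [419.2 314.9] [50.9 16.2] 12.0 mean [424.1 314.3  31.3]
    0.04 0.055 126 rect [418.2 315.6] [53.9 19.7] 6.3 mean [416.9 313.9  47.7]
    0.055 0.1 162 rect [418.4 320.9] [49.7 27.8] 20.0 mean [416.2 319.6  64.4]
tall seed [0.403 0.222 0.088]
  cam 0 356 zmax 0.095
    0.003 0.018 218 rect [404.6 222.7] [90.2 97. ] 40.6 mean [400.3 221.    8. ]
    0.018 0.04 22 rect [404.4 228.7] [16.2 29.6] 47.8 mean [403.2 224.8  28.6]
    0.04 0.055 12 rect [402.7 223.7] [ 4.4 16.4] 72.3 mean 
[... 3721 characters left out ...]
  0.018 0.04 113 rect [ 431.  -349.2] [13.9 32.3] 84.8 mean [ 431.6 -352.1   29.4]
    0.04 0.055 81 rect [ 431.2 -348.5] [15.4 33.1] 85.8 mean [ 432.  -351.7   47.8]
    0.055 0.1 336 rect [ 432.2 -339.6] [33.  32.7] 82.0 mean [ 431.8 -340.4   60.6]
top tray? [578.5 209.3] [178.  103.9] 84.0 3046
top tray? [ 615.4 -200.9] [256.4 105.2] 75.4 4426
top tray? [8.587e+02 5.000e-01] [179.4 103.4] 85.6 2551
top tape ((578.5490112304688, -4.929067611694336), 41.419986724853516)
side tray? [ 614.4 -199.1] [258.2  97.6] 76.0 5830
side tray? [ 8.598e+02 -3.000e-01] [179.6 100.1] 85.7 2361
side tray? [577. 207.] [174.7  96.8] 84.2 1649
side tape ((578.09716796875, 4.50963020324707), 50.116756439208984)
```

The two views agree to about 3 mm, and the sizes and heights fit.

| Thing | x, y (mm) | Angle |
|---|---|---|
| flange | (431,-339) | any |
| small padlock | (403,-208) | closing dir 29° |
| short bolt | (426,1) | any |
| large padlock | (430,111) | closing dir ~98° |
| castor | (417,322) | closing dir ~110° |
| short tray | (578,208) | row at 84° |
| long tray | (615,-200) | row at 75.5° |

I'll start with the flange.

>>> {"fn": "step_arm", "kwargs": {
  "targets": [
    [2.4, 2.8, 0, 0, 0, 0, 1],
    [2.4, 2.8, 0, 0, 0, 0, 1],
    [2.4, 2.8, 0, 0, 0, 0, 1],
    [2.4, 2.8, 0, 0, 0, 0, 1],
    [2.4, 2.8, 0, 0, 0, 0, 1]
  ],
  "force": 25
}}

```text
time: 0.52
position: [0.3133, -0.4791, 0.2221]
tool_rot: [-3.106, -0.47, 0.001]
ft_force: [0.7, -0.2, -0.5]
grip_width: 0.999
grip_force: 0.0
```

>>> {"fn": "step_arm", "kwargs": {
  "targets": [
    [2.4, 2.8, 0, 0, 0, 0, 1],
    [2.4, 2.8, 0, 0, 0, 0, 1],
    [2.4, 2.8, 0, 0, 0, 0, 1],
    [2.4, 2.8, -1, 0, 0, 0, 1],
    [2.4, 2.8, -1, 0, 0, 0, 1]
  ]
}}

```text
time: 0.93
position: [0.4336, -0.3395, 0.2028]
tool_rot: [3.105, 0.47, 0.001]
ft_force: [0.6, 0.5, -0.1]
grip_width: 0.999
grip_force: 0.0
```

>>> {"fn": "step_arm", "kwargs": {
  "targets": [
    [0, 0, -2, 0, 0, 0, 1],
    [0, 0, -2, 0, 0, 0, 1],
    [0, 0, -2, 0, 0, 0, 1],
    [0, 0, -1, 0, 0, 0, 1],
    [0, 0, 0, 0, 0, 0, 1]
  ]
}}

```text
time: 1.35
position: [0.4308, -0.3396, 0.1297]
tool_rot: [-3.102, -0.47, 0.006]
ft_force: [0.1, -0.3, -0.1]
grip_width: 1.001
grip_force: 0.0
```

>>> {"fn": "step_arm", "kwargs": {
  "targets": [
    [0, 0, -3, 0, 0, 0, 1],
    [0, 0, -3, 0, 0, 0, 1],
    [0, 0, -2.5, 0, 0, 0, 1],
    [0, 0, -1.5, 0, 0, 0, 1],
    [0, 0, -0.9, 0, 0, 0, 1]
  ]
}}

```text
time: 1.77
position: [0.4318, -0.3407, 0.0224]
tool_rot: [-3.105, -0.47, 0.002]
ft_force: [-0.6, 0.2, -0.1]
grip_width: 0.997
grip_force: 0.0
```

>>> {"fn": "step_arm", "kwargs": {
  "targets": [
    [0, 0, 0, 0, 0, 0, 0.2],
    [0, 0, 0, 0, 0, 0, 0.2],
    [0, 0, 0, 0, 0, 0, 0.2],
    [0, 0, 0, 0, 0, 0, 0.2],
    [0, 0, 0, 0, 0, 0, 0.2]
  ]
}}

```text
time: 2.18
position: [0.4333, -0.3415, 0.0249]
tool_rot: [3.104, 0.47, 0.002]
ft_force: [-0.5, 0.3, -0.2]
grip_width: 0.708
grip_force: 0.0
```

>>> {"fn": "step_arm", "kwargs": {
  "targets": [
    [0, 0, 0, 0, 0, 0, 0.2],
    [0, 0, 0, 0, 0, 0, 0.2],
    [0, 0, 0, 0, 0, 0, 0.2],
    [0, 0, 0, 0, 0, 0, 0.2],
    [0, 0, 0, 0, 0, 0, 0.2]
  ]
}}

```text
time: 2.6
position: [0.4324, -0.3404, 0.0236]
tool_rot: [-3.105, -0.471, 0.001]
ft_force: [-1.3, 1.1, 3.2]
grip_width: 0.383
grip_force: 25.0
```

>>> {"fn": "step_arm", "kwargs": {
  "targets": [
    [0, 0, 1, 0, 0, 0, 0.2],
    [0, 0, 3, 0, 0, 0, 0.2],
    [0, 0, 3.5, 0, 0, 0, 0.2],
    [0, 0, 3.5, 0, 0, 0, 0.2],
    [0, 0, 3, 0, 0, 0, 0.2]
  ]
}}

```text
time: 3.02
position: [0.4326, -0.3409, 0.1661]
tool_rot: [3.105, 0.471, 0.001]
ft_force: [0.9, -1.1, -2.2]
grip_width: 0.389
grip_force: 25.0
```

>>> {"fn": "step_arm", "kwargs": {
  "targets": [
    [0.5, 2, 1, 0, 0, 0, 0.2],
    [1, 3.5, 0, 0, 0, 0, 0.2],
    [1, 3.9, 0, 0, 0, 0, 0.2],
    [1, 3.9, 0, 0, 0, 0, 0.2],
    [1, 3.9, 0, 0, 0, 0, 0.2]
  ]
}}

```text
time: 3.43
position: [0.4774, -0.1672, 0.174]
tool_rot: [3.106, 0.469, 0.0]
ft_force: [0.3, 0.1, -2.5]
grip_width: 0.384
grip_force: 25.0
```

>>> {"fn": "step_arm", "kwargs": {
  "targets": [
    [1, 3.9, 0, 0, 0, 0, 0.2],
    [1, 3.9, 0, 0, 0, 0, 0.2],
    [1, 3.9, 0, 0, 0, 0, 0.2],
    [1, 3.9, 0, 0, 0, 0, 0.2],
    [1, 3.9, 0, 0, 0, 0, 0.2]
  ]
}}

```text
time: 3.85
position: [0.5274, 0.0278, 0.174]
tool_rot: [3.105, 0.47, 0.0]
ft_force: [0.5, 0.3, -2.9]
grip_width: 0.381
grip_force: 25.0
```

>>> {"fn": "step_arm", "kwargs": {
  "targets": [
    [1, 3.9, 0, 0, 0, 0, 0.2],
    [1, 3.9, 0, 0, 0, 0, 0.2],
    [1, 3.9, 0, 0, 0, 0, 0.2],
    [1, 3.9, 0, 0, 0, 0, 0.2],
    [1, 3, 0, 0, 0, 0, 0.2]
  ]
}}

```text
time: 4.27
position: [0.577, 0.2159, 0.1738]
tool_rot: [-3.104, -0.474, 0.0]
ft_force: [0.7, 0.8, -2.2]
grip_width: 0.387
grip_force: 25.0
```

>>> {"fn": "step_arm", "kwargs": {
  "targets": [
    [0.3, 2, 0, 0, 0, 0, 0.2],
    [0.2, 1.4, -2, 0, 0, 0, 0.2],
    [0, 0, -3, 0, 0, 0, 0.2],
    [0, 0, -3, 0, 0, 0, 0.2],
    [0, 0, -2, 0, 0, 0, 0.2]
  ]
}}

```text
time: 4.68
position: [0.581, 0.2455, 0.0706]
tool_rot: [3.105, 0.472, -0.006]
ft_force: [-0.0, -0.5, -3.9]
grip_width: 0.384
grip_force: 25.0
```

>>> {"fn": "step_arm", "kwargs": {
  "targets": [
    [0, 0, -1.5, 0, 0, 0, 0.2],
    [0, 0, -1.5, 0, 0, 0, 0.2],
    [0, 0, -0.5, 0, 0, 0, 0.2],
    [0, 0, -0.5, 0, 0, 0, 0.2],
    [0, 0, -0.3, 0, 0, 0, 0.2]
  ]
}}

```text
time: 5.1
position: [0.5832, 0.2464, 0.031]
tool_rot: [-3.106, -0.47, -0.002]
ft_force: [-0.4, -0.6, -3.0]
grip_width: 0.384
grip_force: 25.0
```

>>> {"fn": "step_arm", "kwargs": {
  "targets": [
    [0, 0.2, -0.2, 0, 0, 0, 0.2],
    [0, 0, -0.1, 0, 0, 0, 0.2],
    [0, 0, 0, 0, 0, 0, 0.2],
    [0, 0, 0, 0, 0, 0, 0.7],
    [0, 0, 0, 0, 0, 0, 0.7]
  ]
}}

```text
time: 5.52
position: [0.5833, 0.2485, 0.0286]
tool_rot: [-3.106, -0.471, -0.003]
ft_force: [-0.1, -0.7, 0.7]
grip_width: 0.464
grip_force: 0.0
```

>>> {"fn": "step_arm", "kwargs": {
  "targets": [
    [0, 0, 0, 0, 0, 0, 0.7],
    [0, 0, 0, 0, 0, 0, 0.7],
    [0, 0, 0, 0, 0, 0, 0.7],
    [0, 0, 0, 0, 0, 0, 0.7],
    [0, 0, 1, 0, 0, 0, 0.8]
  ]
}}

```text
time: 5.93
position: [0.5812, 0.2474, 0.036]
tool_rot: [3.105, 0.471, -0.006]
ft_force: [0.4, 0.7, -0.3]
grip_width: 0.72
grip_force: 0.0
```

>>> {"fn": "step_arm", "kwargs": {
  "targets": [
    [0, 0, 3, 0, 0, 0, 0.8],
    [0, 0, 3, 0, 0, 0, 0.8],
    [0, 0, 3, 0, 0, 0, 0.8],
    [0, 0, 2, 0, 0, 0, 0.8],
    [0, 0, 0, 0, 0, 0, 0.8]
  ]
}}

```text
time: 6.35
position: [0.5853, 0.2501, 0.1541]
tool_rot: [-3.104, -0.471, -0.015]
ft_force: [0.7, 1.1, 0.4]
grip_width: 0.799
grip_force: 0.0
```

>>> {"fn": "step_arm", "kwargs": {
  "targets": [
    [-3.3, 1.4, 0, 0, 0, 3, 0.75],
    [-3.3, 1.4, 0, 0, 0, 0, 0.75],
    [-3.3, 1.4, 0, 0, 0, 0, 0.75],
    [-3.3, 1.5, 0, 0, 0, 0, 0.75],
    [-3.3, 1.5, 0, 0, 0, 0, 0.75]
  ]
}}

```text
time: 6.77
position: [0.4157, 0.3204, 0.1474]
tool_rot: [3.092, 0.551, -0.0]
ft_force: [-0.4, 0.1, 0.7]
grip_width: 0.75
grip_force: 0.0
```

>>> {"fn": "step_arm", "kwargs": {
  "targets": [
    [0, 0, -1, 0, 0, 0, 0.75],
    [0, 0, -2, 0, 0, 0, 0.75],
    [0, 0, -2, 0, 0, 0, 0.75],
    [0, 0, -1, 0, 0, 0, 0.75],
    [0, 0, 0, 0, 0, 0, 0.75]
  ]
}}

```text
time: 7.18
position: [0.416, 0.3188, 0.0852]
tool_rot: [3.091, 0.552, -0.007]
ft_force: [0.0, -0.6, -1.2]
grip_width: 0.752
grip_force: 0.0
```

>>> {"fn": "step_arm", "kwargs": {
  "targets": [
    [0.1, 0.2, -2, 0, 0, 0, 0.75],
    [0, 0, -2, 0, 0, 0, 0.75],
    [0, 0, -1.5, 0, 0, 0, 0.75],
    [0, 0, -0.4, 0, 0, 0, 0.75],
    [0, 0, 0, 0, 0, 0, 0.5]
  ]
}}

```text
time: 7.6
position: [0.4183, 0.3219, 0.0282]
tool_rot: [3.093, 0.552, -0.003]
ft_force: [-0.3, 0.1, -0.0]
grip_width: 0.725
grip_force: 0.0
```

>>> {"fn": "step_arm", "kwargs": {
  "targets": [
    [0, 0, 0, 0, 0, 0, 0.15],
    [0, 0, 0, 0, 0, 0, 0.15],
    [0, 0, 0, 0, 0, 0, 0.15],
    [0, 0, 0, 0, 0, 0, 0.15],
    [0, 0, 0, 0, 0, 0, 0.15]
  ]
}}

```text
time: 8.02
position: [0.419, 0.3227, 0.0293]
tool_rot: [-3.092, -0.552, -0.002]
ft_force: [-0.7, 2.1, 0.5]
grip_width: 0.38
grip_force: 1.0
```

>>> {"fn": "step_arm", "kwargs": {
  "targets": [
    [0, 0, 0, 0, 0, 0, 0.15],
    [0, 0, 0, 0, 0, 0, 0.15],
    [0, 0, 0, 0, 0, 0, 0.15],
    [0, 0, 0, 0, 0, 0, 0.15],
    [0, 0, 1, 0, 0, 0, 0.15]
  ]
}}

```text
time: 8.43
position: [0.4172, 0.3208, 0.0371]
tool_rot: [3.091, 0.552, -0.006]
ft_force: [-1.0, -0.4, -2.2]
grip_width: 0.344
grip_force: 25.0
```

>>> {"fn": "step_arm", "kwargs": {
  "targets": [
    [0, 0, 3, 0, 0, 0, 0.15],
    [0, 0, 3, 0, 0, 0, 0.15],
    [0, 0, 3, 0, 0, 0, 0.15],
    [0, 0, 3, 0, 0, 0, 0.15],
    [0, 0, 2, 0, 0, 0, 0.15]
  ]
}}

```text
time: 8.85
position: [0.4188, 0.3219, 0.1812]
tool_rot: [3.092, 0.552, 0.002]
ft_force: [0.2, 0.1, -1.3]
grip_width: 0.344
grip_force: 25.0
```

>>> {"fn": "step_arm", "kwargs": {
  "targets": [
    [0.5, -2, 0, 0, 0, -2, 0.15],
    [1.1, -3.8, 0, 0, 0, -2, 0.15],
    [1.1, -3.8, 0, 0, 0, -2, 0.15],
    [1.1, -3.8, 0, 0, 0, -2, 0.15],
    [1.1, -3.8, 0, 0, 0, -2, 0.15]
  ]
}}

```text
time: 9.27
position: [0.4669, 0.1476, 0.1784]
tool_rot: [3.128, 0.278, -0.002]
ft_force: [1.3, 0.6, -3.3]
grip_width: 0.344
grip_force: 25.0
```

>>> {"fn": "step_arm", "kwargs": {
  "targets": [
    [1.1, -3.8, 0, 0, 0, -2, 0.15],
    [1.1, -3.8, 0, 0, 0, -2, 0.15],
    [1.1, -3.8, 0, 0, 0, -2, 0.15],
    [1.1, -3.8, 0, 0, 0, -2, 0.15],
    [1.1, -3.8, 0, 0, 0, -2, 0.15]
  ]
}}

```text
time: 9.68
position: [0.5216, -0.0423, 0.1783]
tool_rot: [3.141, 0.003, -0.003]
ft_force: [-0.3, 1.3, -2.4]
grip_width: 0.343
grip_force: 25.0
```

>>> {"fn": "step_arm", "kwargs": {
  "targets": [
    [1.1, -3.8, 0, 0, 0, -2, 0.15],
    [1.1, -3.8, 0, 0, 0, -2, 0.15],
    [1.1, -3.8, 0, 0, 0, -2, 0.15],
    [1.1, -3.8, 0, 0, 0, -2, 0.15],
    [1.1, -3.8, 0, 0, 0, -2, 0.15]
  ]
}}

```text
time: 10.1
position: [0.5765, -0.232, 0.178]
tool_rot: [-3.13, 0.271, 0.004]
ft_force: [1.5, 0.2, -2.4]
grip_width: 0.341
grip_force: 25.0
```

>>> {"fn": "step_arm", "kwargs": {
  "targets": [
    [1.1, -3.5, 0, 0, 0, 0, 0.15],
    [0.6, -1.6, 0, 0, 0, 0, 0.15],
    [0, 0, -2, 0, 0, 0, 0.15],
    [0, 0, -2, 0, 0, 0, 0.15],
    [0, 0, 0, 0, 0, 0, 0.15]
  ]
}}

```text
time: 10.52
position: [0.5906, -0.2804, 0.1331]
tool_rot: [-3.127, 0.269, 0.015]
ft_force: [-0.0, -0.1, -3.5]
grip_width: 0.343
grip_force: 25.0
```

>>> {"fn": "step_arm", "kwargs": {
  "targets": [
    [0, 0, -3, 0, 0, 0, 0.15],
    [0, 0, -3, 0, 0, 0, 0.15],
    [0, 0, -2.5, 0, 0, 0, 0.15],
    [0, 0, -1, 0, 0, 0, 0.15],
    [0, 0, 0, 0, 0, 0, 0.15]
  ]
}}

```text
time: 10.93
position: [0.592, -0.2799, 0.0409]
tool_rot: [-3.128, 0.267, 0.01]
ft_force: [0.2, 0.0, -2.5]
grip_width: 0.341
grip_force: 25.0
```

>>> {"fn": "step_arm", "kwargs": {
  "targets": [
    [0.1, 0, -0.5, 0, 0, 0, 0.15],
    [0, 0, -0.4, 0, 0, 0, 0.15],
    [0, 0, -0.1, 0, 0, 0, 0.15],
    [0, 0, 0, 0, 0, 0, 0.15],
    [0, 0, 0, 0, 0, 0, 0.6]
  ]
}}

```text
time: 11.35
position: [0.5963, -0.2811, 0.0349]
tool_rot: [3.129, -0.267, 0.003]
ft_force: [-0.2, -1.0, -0.6]
grip_width: 0.369
grip_force: 0.0
```

>>> {"fn": "step_arm", "kwargs": {
  "targets": [
    [0, 0, 0, 0, 0, 0, 0.6],
    [0, 0, 0, 0, 0, 0, 0.6],
    [0, 0, 0, 0, 0, 0, 0.6],
    [0, 0, 0, 0, 0, 0, 0.6],
    [0, 0, 1, 0, 0, 0, 0.6]
  ]
}}

```text
time: 11.77
position: [0.5941, -0.2803, 0.0419]
tool_rot: [-3.129, 0.267, 0.006]
ft_force: [-1.1, 0.0, -1.1]
grip_width: 0.589
grip_force: 0.0
```

>>> {"fn": "step_arm", "kwargs": {
  "targets": [
    [0, 0, 3, 0, 0, 0, 0.75],
    [0, 0, 3.5, 0, 0, 0, 0.75],
    [0, 0, 3.5, 0, 0, 0, 0.75],
    [0, 0, 2, 0, 0, 0, 0.75],
    [0, 0, 0, 0, 0, 0, 0.75]
  ]
}}

```text
time: 12.18
position: [0.599, -0.282, 0.1712]
tool_rot: [3.126, -0.267, 0.016]
ft_force: [0.9, 0.6, 0.7]
grip_width: 0.743
grip_force: 0.0
```

>>> {"fn": "step_arm", "kwargs": {
  "targets": [
    [-2.4, 0.9, 0, 0, 0, -6.4, 0.75],
    [-2.4, 0.9, 0, 0, 0, -6.4, 0.75],
    [-2.4, 0.9, 0, 0, 0, -6.4, 0.75],
    [-2.4, 0.9, 0, 0, 0, -6.4, 0.75],
    [-2.4, 0.9, 0, 0, 0, -6.4, 0.75]
  ]
}}

```text
time: 12.6
position: [0.4742, -0.2352, 0.1635]
tool_rot: [-2.932, 1.128, 0.001]
ft_force: [-0.4, -0.9, 1.1]
grip_width: 0.751
grip_force: 0.0
```

>>> {"fn": "step_arm", "kwargs": {
  "targets": [
    [-2.4, 0.9, 0, 0, 0, -6.4, 0.75],
    [-2.4, 0.9, -1, 0, 0, -6.4, 0.75],
    [-2.4, 0.9, -2, 0, 0, -6.4, 0.75],
    [0, 0, -2, 0, 0, 0, 0.75],
    [0, 0, -2, 0, 0, 0, 0.75]
  ]
}}

```text
time: 13.02
position: [0.4023, -0.2087, 0.0934]
tool_rot: [2.706, -1.594, 0.002]
ft_force: [0.2, -0.1, -0.1]
grip_width: 0.75
grip_force: 0.0
```

>>> {"fn": "step_arm", "kwargs": {
  "targets": [
    [0, 0, -1, 0, 0, 0, 0.75],
    [0, 0, 0, 0, 0, 0, 0.75],
    [0, 0, 0, 0, 0, 0, 0.75],
    [0, 0, 0, 0, 0, 0, 0.75],
    [0, 0, 0, 0, 0, 0, 0.75]
  ]
}}

```text
time: 13.43
position: [0.4047, -0.2093, 0.0848]
tool_rot: [-2.707, 1.593, -0.003]
ft_force: [0.6, 0.3, 0.2]
grip_width: 0.752
grip_force: 0.0
```

>>> {"fn": "step_arm", "kwargs": {
  "targets": [
    [0, 0, -2, 0, 0, 0, 0.75],
    [0, 0, -2, 0, 0, 0, 0.75],
    [0, 0, -1.5, 0, 0, 0, 0.75],
    [0, 0, -0.8, 0, 0, 0, 0.75],
    [0, 0, -0.3, 0, 0, 0, 0.5]
  ]
}}

```text
time: 13.85
position: [0.4033, -0.2086, 0.0169]
tool_rot: [-2.707, 1.594, 0.002]
ft_force: [0.2, -0.3, -0.6]
grip_width: 0.725
grip_force: 0.0
```

>>> {"fn": "step_arm", "kwargs": {
  "targets": [
    [0, 0, 0, 0, 0, 0, 0.1],
    [0, 0, 0, 0, 0, 0, 0.1],
    [0, 0, 0, 0, 0, 0, 0.1],
    [0, 0, 0, 0, 0, 0, 0.1],
    [0, 0, 0, 0, 0, 0, 0.1]
  ]
}}

```text
time: 14.27
position: [0.4041, -0.2091, 0.0183]
tool_rot: [2.707, -1.594, 0.002]
ft_force: [0.2, 0.4, 0.1]
grip_width: 0.38
grip_force: 0.0
```

>>> {"fn": "step_arm", "kwargs": {
  "targets": [
    [0, 0, 0, 0, 0, 0, 0.1],
    [0, 0, 0, 0, 0, 0, 0.1],
    [0, 0, 0, 0, 0, 0, 0.1],
    [0, 0, 0, 0, 0, 0, 0.1],
    [0, 0, 0, 0, 0, 0, 0.1]
  ]
}}

```text
time: 14.68
position: [0.4038, -0.2089, 0.0178]
tool_rot: [2.707, -1.594, 0.0]
ft_force: [-1.5, 0.2, 2.5]
grip_width: 0.233
grip_force: 25.0
```

>>> {"fn": "step_arm", "kwargs": {
  "targets": [
    [0, 0, 1, 0, 0, 0, 0.1],
    [0, 0, 3, 0, 0, 0, 0.1],
    [0, 0, 3.5, 0, 0, 0, 0.1],
    [0, 0, 3.5, 0, 0, 0, 0.1],
    [0, 0, 3, 0, 0, 0, 0.1]
  ]
}}

```text
time: 15.1
position: [0.4036, -0.2087, 0.1602]
tool_rot: [-2.708, 1.593, -0.002]
ft_force: [0.5, -0.4, -0.5]
grip_width: 0.224
grip_force: 25.0
```

>>> {"fn": "step_arm", "kwargs": {
  "targets": [
    [1, 2.2, 0, 0, 0, 5.1, 0.1],
    [1.6, 3.5, 0, 0, 0, 5.1, 0.1],
    [1.6, 3.5, 0, 0, 0, 5.1, 0.1],
    [1.6, 3.5, 0, 0, 0, 5.1, 0.1],
    [1.6, 3.5, 0, 0, 0, 5.1, 0.1]
  ]
}}

```text
time: 15.52
position: [0.4777, -0.0452, 0.1582]
tool_rot: [2.994, -0.951, 0.001]
ft_force: [1.3, -0.3, -0.3]
grip_width: 0.23
grip_force: 25.0
```

>>> {"fn": "step_arm", "kwargs": {
  "targets": [
    [1.6, 3.5, 0, 0, 0, 5.1, 0.1],
    [1.6, 3.5, 0, 0, 0, 5.1, 0.1],
    [1.6, 3.5, 0, 0, 0, 5.1, 0.1],
    [1.6, 3.5, 0, 0, 0, 5.1, 0.1],
    [1.6, 3.5, 0, 0, 0, 5.1, 0.1]
  ]
}}

```text
time: 15.93
position: [0.5578, 0.1297, 0.158]
tool_rot: [3.13, -0.266, 0.0]
ft_force: [0.9, 0.1, -0.9]
grip_width: 0.228
grip_force: 25.0
```

>>> {"fn": "step_arm", "kwargs": {
  "targets": [
    [1.6, 3.5, 0, 0, 0, 0, 0.1],
    [0, 0.3, -2, 0, 0, 0, 0.1],
    [0, 0, -3, 0, 0, 0, 0.1],
    [0, 0, -3, 0, 0, 0, 0.1],
    [0, 0, -2, 0, 0, 0, 0.1]
  ]
}}

```text
time: 16.35
position: [0.5719, 0.1657, 0.0549]
tool_rot: [3.128, -0.272, -0.006]
ft_force: [0.2, -0.5, -0.4]
grip_width: 0.226
grip_force: 25.0
```

>>> {"fn": "step_arm", "kwargs": {
  "targets": [
    [0.1, 0, -1.5, 0, 0, 0, 0.1],
    [0, 0, -1, 0, 0, 0, 0.1],
    [0, 0, -0.5, 0, 0, 0, 0.1],
    [0, 0, -0.3, 0, 0, 0, 0.1],
    [0, 0, 0, 0, 0, 0, 0.1]
  ]
}}

```text
time: 16.77
position: [0.575, 0.1663, 0.0251]
tool_rot: [-3.13, 0.273, -0.001]
ft_force: [-0.1, -0.2, -1.5]
grip_width: 0.227
grip_force: 25.0
```

>>> {"fn": "step_arm", "kwargs": {
  "targets": [
    [0, 0, -0.2, 0, 0, 0, 0.1],
    [0, 0, -0.1, 0, 0, 0, 0.1],
    [0, 0, 0, 0, 0, 0, 0.1],
    [0, 0, 0, 0, 0, 0, 0.5],
    [0, 0, 0, 0, 0, 0, 0.5]
  ]
}}

```text
time: 17.18
position: [0.575, 0.1663, 0.0222]
tool_rot: [-3.13, 0.273, -0.002]
ft_force: [0.3, 0.4, -0.5]
grip_width: 0.31
grip_force: 0.0
```

>>> {"fn": "step_arm", "kwargs": {
  "targets": [
    [0, 0, 0, 0, 0, 0, 0.5],
    [0, 0, 0, 0, 0, 0, 0.5],
    [0, 0, 0, 0, 0, 0, 0.5],
    [0, 0, 1, 0, 0, 0, 0.5],
    [0, 0, 2, 0, 0, 0, 0.5]
  ]
}}

```text
time: 17.6
position: [0.5725, 0.1655, 0.05]
tool_rot: [3.128, -0.272, -0.008]
ft_force: [0.4, -0.6, 0.4]
grip_width: 0.497
grip_force: 0.0
```

>>> {"fn": "step_arm", "kwargs": {
  "targets": [
    [0, 0, 3.5, 0, 0, 0, 0.75],
    [0, 0, 3.5, 0, 0, 0, 0.75],
    [0, 0, 3, 0, 0, 0, 0.75],
    [0, 0, 0, 0, 0, 0, 0.75],
    [0, 0, 0, 0, 0, 0, 0.75]
  ]
}}

```text
time: 18.02
position: [0.5761, 0.1668, 0.1547]
tool_rot: [-3.129, 0.273, -0.008]
ft_force: [-1.0, -0.2, -0.4]
grip_width: 0.73
grip_force: 0.0
```

>>> {"fn": "step_arm", "kwargs": {
  "targets": [
    [-2.5, -2.7, 0, 0, 0, 0, 0.75],
    [-2.5, -2.7, 0, 0, 0, 0, 0.75],
    [-2.5, -2.8, 0, 0, 0, 0, 0.75],
    [-2.5, -2.8, 0, 0, 0, 0, 0.75],
    [-2.5, -2.8, 0, 0, 0, 0, 0.75]
  ]
}}

```text
time: 18.43
position: [0.4472, 0.027, 0.1503]
tool_rot: [-3.13, 0.273, 0.004]
ft_force: [0.7, -0.9, 1.2]
grip_width: 0.747
grip_force: 0.0
```

>>> {"fn": "step_arm", "kwargs": {
  "targets": [
    [-2.5, -2.8, 0, 0, 0, 0, 0.75],
    [0, 0, -1.5, 0, 0, 0, 0.75],
    [0, 0, -2, 0, 0, 0, 0.75],
    [0, 0, -2, 0, 0, 0, 0.75],
    [0, 0, -1, 0, 0, 0, 0.75]
  ]
}}

```text
time: 18.85
position: [0.4221, -0.0002, 0.084]
tool_rot: [3.129, -0.274, -0.007]
ft_force: [-0.6, 0.5, 0.0]
grip_width: 0.75
grip_force: 0.0
```

>>> {"fn": "step_arm", "kwargs": {
  "targets": [
    [0, 0, 0, 0, 0, 0, 0.75],
    [0, 0, 0, 0, 0, 0, 0.75],
    [0, 0, 0, 0, 0, 0, 0.75],
    [0, 0, 0, 0, 0, 0, 0.75],
    [0, 0, 0, 0, 0, 0, 0.75]
  ]
}}

```text
time: 19.27
position: [0.4254, 0.0002, 0.0875]
tool_rot: [3.13, -0.272, 0.002]
ft_force: [-0.4, 0.1, -0.6]
grip_width: 0.747
grip_force: 0.0
```

>>> {"fn": "step_arm", "kwargs": {
  "targets": [
    [0.1, 0.1, -2, 0, 0, 0, 0.75],
    [0, 0, -2, 0, 0, 0, 0.75],
    [0, 0, -1.5, 0, 0, 0, 0.75],
    [0, 0, -0.6, 0, 0, 0, 0.75],
    [0, 0, 0, 0, 0, 0, 0.5]
  ]
}}

```text
time: 19.68
position: [0.4246, 0.0013, 0.0248]
tool_rot: [-3.129, 0.273, 0.004]
ft_force: [0.9, 0.2, 0.1]
grip_width: 0.725
grip_force: 0.0
```

>>> {"fn": "step_arm", "kwargs": {
  "targets": [
    [0, 0, 0, 0, 0, 0, 0.1],
    [0, 0, 0, 0, 0, 0, 0.1],
    [0, 0, 0, 0, 0, 0, 0.1],
    [0, 0, 0, 0, 0, 0, 0.1],
    [0, 0, 0, 0, 0, 0, 0.1]
  ]
}}

```text
time: 20.1
position: [0.4261, 0.0011, 0.0262]
tool_rot: [3.129, -0.273, 0.002]
ft_force: [-0.2, 0.4, -0.4]
grip_width: 0.381
grip_force: 0.0
```

>>> {"fn": "step_arm", "kwargs": {
  "targets": [
    [0, 0, 0, 0, 0, 0, 0.1],
    [0, 0, 0, 0, 0, 0, 0.1],
    [0, 0, 0, 0, 0, 0, 0.1],
    [0, 0, 0, 0, 0, 0, 0.1],
    [0, 0, 0, 0, 0, 0, 0.1]
  ]
}}

```text
time: 20.52
position: [0.4257, 0.0012, 0.0257]
tool_rot: [3.13, -0.273, 0.0]
ft_force: [0.1, 0.5, 1.4]
grip_width: 0.22
grip_force: 25.0
```

>>> {"fn": "step_arm", "kwargs": {
  "targets": [
    [0, 0, 1, 0, 0, 0, 0.1],
    [0, 0, 3, 0, 0, 0, 0.1],
    [0, 0, 3.5, 0, 0, 0, 0.1],
    [0, 0, 3.5, 0, 0, 0, 0.1],
    [0, 0, 3, 0, 0, 0, 0.1]
  ]
}}

```text
time: 20.93
position: [0.4254, 0.0014, 0.1681]
tool_rot: [3.13, -0.272, 0.001]
ft_force: [1.2, -0.5, -2.0]
grip_width: 0.224
grip_force: 25.0
```

>>> {"fn": "step_arm", "kwargs": {
  "targets": [
    [2.2, -2.4, 0, 0, 0, 0, 0.1],
    [2.4, -2.5, 0, 0, 0, 0, 0.1],
    [2.4, -2.6, 0, 0, 0, 0, 0.1],
    [2.4, -2.6, 0, 0, 0, 0, 0.1],
    [2.4, -2.6, 0, 0, 0, 0, 0.1]
  ]
}}

```text
time: 21.35
position: [0.5441, -0.1273, 0.1659]
tool_rot: [3.129, -0.273, -0.001]
ft_force: [0.3, 0.7, -0.4]
grip_width: 0.225
grip_force: 25.0
```

>>> {"fn": "step_arm", "kwargs": {
  "targets": [
    [2.4, -2.6, 0, 0, 0, 0, 0.1],
    [2.4, -2.6, 0, 0, 0, 0, 0.1],
    [2.4, -2.2, 0, 0, 0, 0, 0.1],
    [0, 0, -2, 0, 0, 0, 0.1],
    [0, 0, -3, 0, 0, 0, 0.1]
  ]
}}

```text
time: 21.77
position: [0.6186, -0.2028, 0.118]
tool_rot: [3.128, -0.278, 0.009]
ft_force: [0.6, 0.8, -2.3]
grip_width: 0.225
grip_force: 25.0
```

>>> {"fn": "step_arm", "kwargs": {
  "targets": [
    [0, 0, -3, 0, 0, 0, 0.1],
    [0, 0, -3, 0, 0, 0, 0.1],
    [0, 0, -1.5, 0, 0, 0, 0.1],
    [0, 0, -0.5, 0, 0, 0, 0.1],
    [0, 0, 0, 0, 0, 0, 0.1]
  ]
}}

```text
time: 22.18
position: [0.6141, -0.1996, 0.0341]
tool_rot: [-3.129, 0.273, 0.006]
ft_force: [0.3, 1.0, -1.4]
grip_width: 0.222
grip_force: 25.0
```

>>> {"fn": "step_arm", "kwargs": {
  "targets": [
    [0, 0, -0.3, 0, 0, 0, 0.1],
    [0, 0, -0.2, 0, 0, 0, 0.1],
    [0, 0, 0, 0, 0, 0, 0.1],
    [0, 0, 0, 0, 0, 0, 0.1],
    [0, 0, 0, 0, 0, 0, 0.1]
  ]
}}

```text
time: 22.6
position: [0.6161, -0.2, 0.0315]
tool_rot: [3.129, -0.273, 0.002]
ft_force: [0.2, 0.6, -1.7]
grip_width: 0.217
grip_force: 25.0
```

>>> {"fn": "step_arm", "kwargs": {
  "targets": [
    [0, 0, -0.2, 0, 0, 0, 0.1],
    [0, 0, 0, 0, 0, 0, 0.1],
    [0, 0, 0, 0, 0, 0, 0.5],
    [0, 0, 0, 0, 0, 0, 0.5],
    [0, 0, 0, 0, 0, 0, 0.5]
  ]
}}

```text
time: 23.02
position: [0.6155, -0.1999, 0.0285]
tool_rot: [3.13, -0.273, -0.0]
ft_force: [0.4, 0.3, 0.3]
grip_width: 0.366
grip_force: 0.0
```

>>> {"fn": "step_arm", "kwargs": {
  "targets": [
    [0, 0, 0, 0, 0, 0, 0.5],
    [0, 0, 0, 0, 0, 0, 0.5],
    [0, 0, 1, 0, 0, 0, 0.5],
    [0, 0, 2, 0, 0, 0, 0.5],
    [0, 0, 3, 0, 0, 0, 0.6]
  ]
}}

```text
time: 23.43
position: [0.6134, -0.1993, 0.0869]
tool_rot: [-3.128, 0.272, 0.009]
ft_force: [0.1, -0.5, -0.1]
grip_width: 0.524
grip_force: 0.0
```

>>> {"fn": "step_arm", "kwargs": {
  "targets": [
    [0, 0, 3.5, 0, 0, 0, 0.75],
    [0, 0, 3.5, 0, 0, 0, 0.75],
    [0, 0, 1, 0, 0, 0, 0.75],
    [0, 0, 0, 0, 0, 0, 0.75],
    [0, 0, 0, 0, 0, 0, 0.75]
  ]
}}

```text
time: 23.85
position: [0.6158, -0.1999, 0.1693]
tool_rot: [3.129, -0.273, 0.002]
ft_force: [0.4, -0.2, -0.6]
grip_width: 0.744
grip_force: 0.0
```

>>> {"fn": "step_arm", "kwargs": {
  "targets": [
    [-1.8, 3.1, 0, 0, 0, 1.8, 0.75],
    [-1.8, 3.1, 0, 0, 0, 1.8, 0.75],
    [-1.8, 3.1, 0, 0, 0, 1.8, 0.75],
    [-1.8, 3.1, 0, 0, 0, 1.8, 0.75],
    [-1.9, 3.1, 0, 0, 0, 1.8, 0.75]
  ],
  "force": 35
}}

```text
time: 24.27
position: [0.5221, -0.0435, 0.1661]
tool_rot: [-3.141, 0.025, 0.006]
ft_force: [0.3, 0.4, 0.6]
grip_width: 0.752
grip_force: 0.0
```

>>> {"fn": "step_arm", "kwargs": {
  "targets": [
    [-1.9, 3.1, 0, 0, 0, 1.8, 0.75],
    [-1.9, 3.1, 0, 0, 0, 1.8, 0.75],
    [-1.9, 3.1, 0, 0, 0, 1.8, 0.75],
    [-1.9, 3.1, 0, 0, 0, 1.8, 0.75],
    [-1.9, 3.2, -1, 0, 0, 1.8, 0.75]
  ]
}}

```text
time: 24.68
position: [0.4283, 0.112, 0.1581]
tool_rot: [3.133, 0.221, -0.0]
ft_force: [1.2, 0.6, -0.3]
grip_width: 0.749
grip_force: 0.0
```

>>> {"fn": "step_arm", "kwargs": {
  "targets": [
    [0, 0, -2, 0, 0, 0, 0.75],
    [0, 0, -2, 0, 0, 0, 0.75],
    [0, 0, -1, 0, 0, 0, 0.75],
    [0, 0, 0, 0, 0, 0, 0.75],
    [0, 0, 0, 0, 0, 0, 0.75]
  ]
}}

```text
time: 25.1
position: [0.4287, 0.1107, 0.1077]
tool_rot: [-3.133, -0.219, 0.005]
ft_force: [-0.3, 0.1, 0.4]
grip_width: 0.75
grip_force: 0.0
```

>>> {"fn": "step_arm", "kwargs": {
  "targets": [
    [0.1, 0, -2.5, 0, 0, 0, 0.75],
    [0, 0, -2.5, 0, 0, 0, 0.75],
    [0, 0, -2, 0, 0, 0, 0.75],
    [0, 0, -1.1, 0, 0, 0, 0.75],
    [0, 0, 0, 0, 0, 0, 0.5]
  ]
}}

```text
time: 25.52
position: [0.4293, 0.1106, 0.0261]
tool_rot: [-3.133, -0.219, 0.006]
ft_force: [-0.7, -1.6, -0.0]
grip_width: 0.725
grip_force: 0.0
```

>>> {"fn": "step_arm", "kwargs": {
  "targets": [
    [0, 0, 0, 0, 0, 0, 0.1],
    [0, 0, 0, 0, 0, 0, 0.1],
    [0, 0, 0, 0, 0, 0, 0.1],
    [0, 0, 0, 0, 0, 0, 0.1],
    [0, 0, 0, 0, 0, 0, 0.1]
  ]
}}

```text
time: 25.93
position: [0.4313, 0.1112, 0.0284]
tool_rot: [3.134, 0.22, 0.003]
ft_force: [-0.2, 0.1, 0.5]
grip_width: 0.382
grip_force: 0.0
```

>>> {"fn": "step_arm", "kwargs": {
  "targets": [
    [0, 0, 0, 0, 0, 0, 0.1],
    [0, 0, 0, 0, 0, 0, 0.1],
    [0, 0, 0, 0, 0, 0, 0.1],
    [0, 0, 0, 0, 0, 0, 0.1],
    [0, 0, 0, 0, 0, 0, 0.1]
  ]
}}

```text
time: 26.35
position: [0.431, 0.111, 0.0281]
tool_rot: [3.133, 0.22, 0.001]
ft_force: [-1.0, -1.1, 4.8]
grip_width: 0.293
grip_force: 34.8
```

>>> {"fn": "step_arm", "kwargs": {
  "targets": [
    [0, 0, 1, 0, 0, 0, 0.1],
    [0, 0, 3, 0, 0, 0, 0.1],
    [0, 0, 3.5, 0, 0, 0, 0.1],
    [0, 0, 3.5, 0, 0, 0, 0.1],
    [0, 0, 3, 0, 0, 0, 0.1]
  ]
}}

```text
time: 26.77
position: [0.4298, 0.1117, 0.1694]
tool_rot: [-3.133, -0.222, 0.0]
ft_force: [0.6, -0.3, -4.3]
grip_width: 0.297
grip_force: 34.8
```

>>> {"fn": "step_arm", "kwargs": {
  "targets": [
    [2, -2.3, 0, 0, 0, -2, 0.1],
    [2.3, -2.6, 0, 0, 0, -2, 0.1],
    [2.3, -2.6, 0, 0, 0, -2, 0.1],
    [2.3, -2.6, 0, 0, 0, -2, 0.1],
    [2.3, -2.6, 0, 0, 0, -2, 0.1]
  ]
}}

```text
time: 27.18
position: [0.5426, -0.0169, 0.1671]
tool_rot: [-3.141, 0.056, 0.003]
ft_force: [0.1, -0.3, -3.3]
grip_width: 0.294
grip_force: 34.8
```

>>> {"fn": "step_arm", "kwargs": {
  "targets": [
    [2.3, -2.6, 0, 0, 0, -2, 0.1],
    [2.4, -2.6, 0, 0, 0, -2, 0.1],
    [2.4, -2.6, 0, 0, 0, -2, 0.1],
    [2.3, -2.6, 0, 0, 0, -2, 0.1],
    [0, 0, -2, 0, 0, 0, 0.1]
  ]
}}

```text
time: 27.6
position: [0.6418, -0.1286, 0.15]
tool_rot: [3.124, -0.288, 0.014]
ft_force: [1.2, -2.1, -2.5]
grip_width: 0.295
grip_force: 34.8
```

>>> {"fn": "step_arm", "kwargs": {
  "targets": [
    [0, 0, -3, 0, 0, 0, 0.1],
    [0, 0, -3, 0, 0, 0, 0.1],
    [0, 0, -3, 0, 0, 0, 0.1],
    [0, 0, -1.5, 0, 0, 0, 0.1],
    [0, 0, 0, 0, 0, 0, 0.1]
  ]
}}

```text
time: 28.02
position: [0.6318, -0.119, 0.0368]
tool_rot: [-3.128, 0.272, 0.017]
ft_force: [-0.9, 0.4, -3.8]
grip_width: 0.294
grip_force: 34.8
```

>>> {"fn": "step_arm", "kwargs": {
  "targets": [
    [0, 0, -0.3, 0, 0, 0, 0.1],
    [0, 0, -0.2, 0, 0, 0, 0.1],
    [0, 0, 0, 0, 0, 0, 0.1],
    [0, 0, 0, 0, 0, 0, 0.1],
    [0, 0, 0, 0, 0, 0, 0.1]
  ]
}}

```text
time: 28.43
position: [0.6374, -0.1199, 0.039]
tool_rot: [3.129, -0.273, 0.003]
ft_force: [0.4, 0.3, -2.8]
grip_width: 0.295
grip_force: 34.8
```

>>> {"fn": "step_arm", "kwargs": {
  "targets": [
    [0, 0, -0.3, 0, 0, 0, 0.1],
    [0, 0, -0.2, 0, 0, 0, 0.1],
    [0, 0, -0.2, 0, 0, 0, 0.1],
    [0, 0, 0, 0, 0, 0, 0.1],
    [0, 0, 0, 0, 0, 0, 0.1]
  ]
}}

```text
time: 28.85
position: [0.6367, -0.12, 0.0321]
tool_rot: [3.129, -0.273, 0.0]
ft_force: [-2.7, -0.1, 5.3]
grip_width: 0.296
grip_force: 34.8
```

>>> {"fn": "step_arm", "kwargs": {
  "targets": [
    [0, 0, 0, 0, 0, 0, 0.55],
    [0, 0, 0, 0, 0, 0, 0.55],
    [0, 0, 0, 0, 0, 0, 0.55],
    [0, 0, 0, 0, 0, 0, 0.55],
    [0, 0, 0, 0, 0, 0, 0.55]
  ]
}}

```text
time: 29.27
position: [0.6367, -0.1198, 0.0305]
tool_rot: [-3.13, 0.273, -0.0]
ft_force: [0.1, -0.6, 0.3]
grip_width: 0.532
grip_force: 0.0
```

>>> {"fn": "step_arm", "kwargs": {
  "targets": [
    [0, 0, 1, 0, 0, 0, 0.55],
    [0, 0, 3, 0, 0, 0, 0.55],
    [0, 0, 3.5, 0, 0, 0, 0.55],
    [0, 0, 3.5, 0, 0, 0, 0.55],
    [0, 0, 3, 0, 0, 0, 0.55]
  ]
}}

```text
time: 29.68
position: [0.6371, -0.1196, 0.1739]
tool_rot: [3.13, -0.272, 0.003]
ft_force: [0.8, 0.2, 0.5]
grip_width: 0.548
grip_force: 0.0
```

>>> {"fn": "step_arm", "kwargs": {
  "targets": [
    [-3, -2.5, 2, 0, 0, 0, 0.55],
    [-2, -3.5, 2, 0, 0, 0, 0.55],
    [-2, -3.5, 2, 0, 0, 0, 0.55],
    [-2, -3.5, 0, 0, 0, 0, 0.55],
    [-2, -3.5, 0, 0, 0, 0, 0.55]
  ]
}}

```text
time: 30.1
position: [0.5311, -0.2797, 0.2296]
tool_rot: [3.128, -0.271, 0.006]
ft_force: [-0.6, -0.4, -1.0]
grip_width: 0.552
grip_force: 0.0
```

>>> {"fn": "step_arm", "kwargs": {
  "targets": [
    [-1, -3.8, 0, 0, 0, 0, 0.55],
    [-1, -3.8, 0, 0, 0, 0, 0.55],
    [-1, -3.8, 0, 0, 0, 0, 0.55],
    [-1, -3.8, 0, 0, 0, 0, 0.55],
    [-1, -3.8, 0, 0, 0, 0, 0.55]
  ]
}}

```text
time: 30.52
position: [0.4804, -0.47, 0.2277]
tool_rot: [3.129, -0.272, 0.001]
ft_force: [-0.3, -0.1, -1.3]
grip_width: 0.552
grip_force: 0.0
```

>>> {"fn": "step_arm", "kwargs": {
  "targets": [
    [-2, -3.5, 0, 0, 0, 0, 0.55],
    [-2, -3.5, 0, 0, 0, 0, 0.55],
    [-2, -3.5, 0, 0, 0, 0, 0.55],
    [-2, -2, 0, 0, 0, 0, 0.55],
    [0, 0, 0, 0, 0, 0, 0.55]
  ]
}}

```text
time: 30.93
position: [0.3925, -0.6007, 0.2264]
tool_rot: [3.124, -0.291, -0.007]
ft_force: [-1.9, -1.8, -0.5]
grip_width: 0.553
grip_force: 0.0
```

Run:
```python
from h import *
for n in("top","side"):
    im,d,P=grab(n); cv2.imwrite(f"pics/{n}1.png",im[:,:,::-1]); np.savez(f"{n}1.npz",im=im,d=d,P=P)
```

```text
(no output)
```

View pics/top1.png

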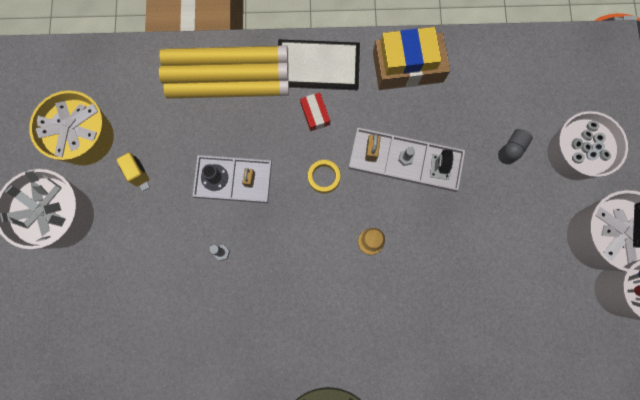

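View pics/side1.png

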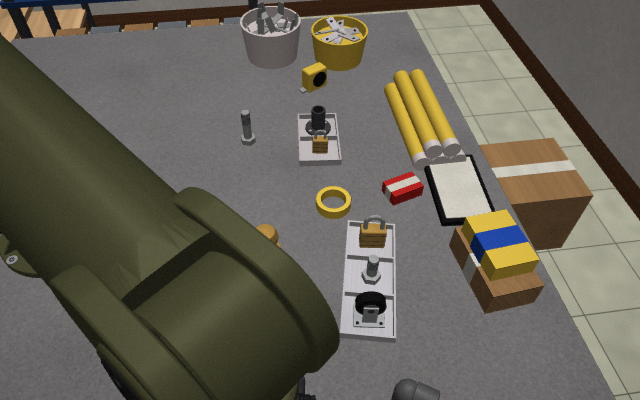

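Both views show all five things upright, one to a compartment: flange (213,177), small padlock (248,177), large padlock (373,147), short bolt (407,155) and castor (443,163). The tall bolt, knob, tape and trays have not moved. I'll check the heights and wall clearances before handing in.

Run:
```python
from h import *
P=np.load("top1.npz")["P"];pts=P.reshape(-1,3)
T=dict(long=((.615,-.2),75.6),short=((.578,.208),84.1))
for k,t,y,h in(("castor","long",-.084,.071),("short_bolt","long",0,.062),("large","long",.084,.088),("small","short",-.042,.066),("flange","short",.042,.060)):
    c,a=T[t];a=np.radians(a);e=np.array([np.cos(a),np.sin(a)]);n=np.array([e[1],-e[0]])
    q=np.c_[(pts[:,:2]-c)@n,(pts[:,:2]-c)@e-y,pts[:,2]]
    q=q[(abs(q[:,0])<.045)&(abs(q[:,1])<.04)]
    s=q[q[:,2]>h*.8]; print(k,"top z %.3f (expect %.3f)"%(np.percentile(q[:,2],99.5),h+.004),"offset mm x,y",(1000*(s[:,:2].min(0)+s[:,:2].max(0))/2).round(0))
    if k in("castor","flange"):
        m=q[(q[:,2]>.003)&(q[:,2]<.016)]; print("   low z median",np.median(m[:,2]).round(4))
```

```text
castor top z 0.077 (expect 0.075) offset mm x,y [-3.  1.]
   low z median 0.0057
short_bolt top z 0.068 (expect 0.066) offset mm x,y [-1.  1.]
large top z 0.091 (expect 0.092) offset mm x,y [-3. -2.]
small top z 0.070 (expect 0.070) offset mm x,y [-2.  0.]
flange top z 0.068 (expect 0.064) offset mm x,y [-1. -2.]
   low z median 0.0069
```

```bash
python3 -c "
from bench import ctrl; print(ctrl.close_job())"
```

```text
the job is handed in; nothing more can be done
None
```

I handed the job in: all five ordered things stand upright in their own compartments, within about 3 mm of centre by the top camera, and the trays, tall bolt, knob and tape look unmoved; the judge's verdict wasn't returned.

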